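# Open the square wax jar in the bracing block

## Task

Take the square screw-top jar out of the crate, leaving the round jar standing there, and seat it upright and fully down in the square pocket of the bracing block with its cap still screwed on. Then, with the block bracing the jar, unscrew the tight cap anticlockwise until its threads let go, lift it straight up, and finish while still holding it level and still one or two centimetres clear above the open mouth; the jar stays in the block and the cap is not put down.

Things in the scene. Friction and masses are not known exactly. Their poses are not given: they have to be found in the camera images.
- jar_mid (a point): Centre of the square body of the wanted jar: white plastic, 54 x 54 mm, 50 mm high, edges rounded; this point is 25 mm above the flat underside. x, y square to the body's faces, z up the axis. Above is a threaded neck, 34 mm diameter, rim 80 mm above the underside; the springy black seal on it tops out at 82 mm under the cap, 85 mm when open. Jar and cap: 87 mm high, about 0.3 kg.
- cap_mid (a point): Centre of the wanted jar's screw cap: black fluted plastic, round, 54 mm diameter, 31 mm high, hollow below. This point is 15.5 mm above the cap's lower edge, 15.5 mm below its top and, when screwed on, 46.5 mm above jar_mid. z up the axis; screwed tight, its x axis is that of jar_mid.
- brace_floor (a point): Centre of the floor of the pocket in the bracing block: a light wooden block 110 x 110 x 32 mm with a screw in each corner, fixed to the bench. The pocket is square, 58 mm wide, 24 mm deep, with a 4 mm chamfer at its mouth; its floor is 8 mm above the bench. x and y axes are square to the pocket's walls, z up. The jar fits in any of its four quarter turns.
- crate_in (a point): Centre of the inner floor of the open plywood crate, 220 x 300 x 45 mm outside (long side along its y), walls and floor 6 mm thick, fixed to the bench. In its nearer half the wanted and the round jar stand side by side, either one left; a flat file lies between, a tape roll and a wood offcut behind, all under 30 mm high.
- round_jar_mid (a point): The other jar, not to be taken: the same plastics and the same cap, but its body is round, 58 mm diameter, 87 mm high in all. This point is on its axis 25 mm above its underside; z up.
- jar: The same wanted square jar; this origin is the centre of its underside, z up the axis. It may be carried by its cap. Its neck has a right-handed thread of three short ridges. Not braced, it simply turns with its cap.
- cap: The same cap; this origin is the centre of its lower edge. It is tight: 0.1 to 0.3 N m. Seen from above, about 55 degrees anticlockwise relative to the jar frees its threads (it rises about 2 mm on the way); between 60 and 105 degrees it lifts straight off, 80 is best; near 120 the next ridge catches.
There are look-alikes about, which are no part of the job. What is shaped like the jar but orange is not meant.

How it is judged:
By the outcome, as a careful person would: the job done as asked, in the order asked, and still so for the second after the job is handed in, while the arm keeps its last pose, push and grip.
It also fails if it takes over 48 s, if anything falls off the work surface, if the arm or the gripper's body presses on something with over 40 N, if the wrist force passes 120 N, or if a joint passes its speed limit or range.

## Robot

A 6-joint arm with a two-finger parallel gripper is mounted at the origin on a cart in front of the work surface, level with it; the furniture and walls round the work are solid. World frame = base frame: x ahead of the robot, y to its left, z up, the work surface at z = 0. Lengths are in mm, angles in degrees, forces in N, time in s.
With the tool pointing down it reaches from about 300 to 850 mm from the base axis. Payload 4.2 kg.
Tool frame: the origin (TCP) lies at the very end of the fingers, on their centre line; the grasp point (between the pads) lies 19 mm behind it (env.grip_point_offset is the distance from the TCP to the grasp point, in mm); z points along the fingers, y is the line along which they close (so a half turn about z gives the same grasp; the last joint's range is limited). The gripper opens to 91 mm and grips with 3 to 60 N. Pads are 32 mm wide; open, the fingers measure 118 mm over their backs; the gripper's body (76 mm by 178 mm) begins 60 mm behind the grasp point.
Start: joints at [74.427, 18.312, 89.639, -0, 72.044, -1.146], TCP at [143.262, 556.886, 187.776] pointing down, gripper open.
Joint ranges: [-177.97, 177.97], [-48.28, 115.42], [12.27, 149.76], [-77.06, 257.06], [2.81, 150.46], [-146.56, 146.56]. Speed limits (degrees/s): [147.25, 147.25, 180, 180, 180, 180].

## Interface

Orientations are given as [roll, pitch, yaw] about the fixed x, y, z axes, in that order (R = Rz(yaw) Ry(pitch) Rx(roll)).
In Python, from workcell import env gives the robot as it stands. The module is installed in compiled form; this text tells all that it offers.
- The arm moves only by the tool arm_command, never from a script. Its argument "rows" is a list of rows, each an object with "delta_pos": the shift along the tool's x, y, z in mm, a list of three; "roll": the turn about the tool's z in units of 5 degrees (1.0 is 5 degrees); "jaw": the opening in per cent of the stroke, from 0 (shut) to 100 (fully open). A call has 1 to 20 rows; each row is the pose to reach, as a shift and turn from the pose commanded when the call began, along the tool's axes at that moment; what a row does not reach only later rows make up. A row lasts 1/12 s, in which the tool goes at most 41.7 mm and 7.16 degrees, less where a joint would pass 70% of its speed; a pose out of reach is approached as far as the arm can. A call with a gripper value outside its range is refused whole. The fingers move at their own pace and stop on an object; "squeeze" is the grip in N (left out, the last holds). Time passes only in rows, so rows that repeat a pose let the fingers close. It gives the time, the measured TCP pose, the force, the opening and the grip force at its end, in the units of the state.
- env.state(): the state, without advancing time (a new reading comes with each control period).
- env.grab_frame(name): name is "side" or "top"; returns a dict with "img" (384x512x3 uint8, blue, green, red), "z_map" (384x512 float32, mm along the optical axis (not along the pixel's ray), 0 where there is no reading), "fov_y" (degrees; the focal length in pixels is half the picture's height over the tangent of half this angle, whatever the lens; pixels are square), "cx", "cy" (the principal point, pixels), "dist" ([k1, k2, p1, p2, k3] as OpenCV has them; the pictures are not rectified), "R" (3x3) and "t" (3): a world point X has camera coordinates R X + t. Camera axes: x right, y down, z forward; pixel columns grow to the right and rows downward; lengths in mm; the calibration is good to about 2 mm. A picture is of the moment at which its call begins.
- env.job_done(): hands the job in; it is judged then, once.
The state is a dict: "time_s": time; "qpos": joint angles; "qvel": joint speeds; "effort": joint torques, N m; "ee_pos": TCP position; "ee_rot": TCP orientation; "force": force on the tool from outside, world axes, zero at the start; "torque": the same for the moment, N m; "gripper_width": finger opening in mm; "gripper_force": force on a finger pad.
Only numpy, scipy, OpenCV 4.12 (cv2) and the standard library are available. Lean on these libraries where they do the work, as an engineer would, in place of code of your own. Each camera call takes 0.05 s, during which the arm holds its last target. There are 200 camera calls.

## Working session

There is one attempt and no reset: what is moved stays moved. The work goes in short steps, Python scripts to look and compute and a tool call to move; the robot and the scene stay as the last step left them, time stands still between calls to the robot, and variables do not carry over. Pictures are saved under pics/ and viewed, at most 10 in all, crops included, and the job is handed in when it is done.

Besides the shell and the picture viewer there is one more tool, called after ">>>" in YAML: its name, and indented under it one key for each argument. arm_command: Moves the arm, as the interface text tells. Its arguments: {"type":"object","properties":{"rows":{"type":"array"},"squeeze":{"type":"number"}},"required":["rows"]}

```bash
mkdir -p pics; cat > h.py <<'E'
import numpy as np, cv2
from workcell import env
def K(f):
    h=f["img"].shape[0]; F=h/2/np.tan(np.radians(f["fov_y"])/2)
    return np.array([[F,0,f["cx"]],[0,F,f["cy"]],[0,0,1.]])
def world(f,uv,z=None,depth=None):
    uv=np.asarray(uv,float).reshape(-1,1,2)
    n=cv2.undistortPoints(uv,K(f),np.array(f["dist"],float)).reshape(-1,2)
    d=np.c_[n,np.ones(len(n))]; R=np.array(f["R"]); t=np.array(f["t"])
    if depth is not None: return (d*np.asarray(depth).reshape(-1,1)-t)@R
    c=-R.T@t; w=d@R
    return c+w*((z-c[2])/w[:,2])[:,None]
def cloud(f):
    Z=f["z_map"]; v,u=np.mgrid[:Z.shape[0],:Z.shape[1]]
    P=world(f,np.c_[u.ravel(),v.ravel()],depth=Z.ravel()).reshape(*Z.shape,3)
    P[Z<=0]=np.nan
    return P
E
python3 - <<'E'
from h import *
import pickle
for n in ("top","side"):
    f=env.grab_frame(n); pickle.dump(f,open(n+".pkl","wb")); cv2.imwrite(f"pics/{n}0.png",f["img"])
    print(n,f["fov_y"],f["dist"],-np.array(f["R"]).T@np.array(f["t"]),(f["z_map"]>0).mean())
print(env.state(), env.grip_point_offset)
E
```

```text
top 45.87417529628049 [-0.07297422  0.          0.          0.          0.        ] [ 401.74261725   82.17073001 1299.88604269] 0.99603271484375
side 52.71754448640108 [-0.08692376  0.          0.          0.          0.        ] [ 312.82798375 -776.44444735  805.06964207] 0.9958648681640625
{'time_s': 0.1, 'qpos': array([ 7.44259576e+01,  1.83453281e+01,  8.96978337e+01, -3.26391818e-03,
        7.20425756e+01, -1.14717768e+00]), 'qvel': array([-0.07883871, -0.09839341, -0.13154449,  0.09815021, -0.03826486,
       -0.05178724]), 'effort': array([ 7.51499720e-04, -4.13334167e+01, -2.32508683e+01,  7.28847762e-02,
        4.21332358e-02, -4.53568259e-05]), 'ee_pos': array([143.16117388, 556.40416231, 187.04166077]), 'ee_rot': array([-1.79914218e+02,  1.38626469e-03,  1.65574145e+02]), 'force': array([-0.27913701, -0.04689486, -0.46450356]), 'torque': array([ 0.05253688, -0.01648617, -0.01468912]), 'gripper_force': 0.0, 'gripper_width': 91.39099414919656} 18.8
```

View pics/top0.png

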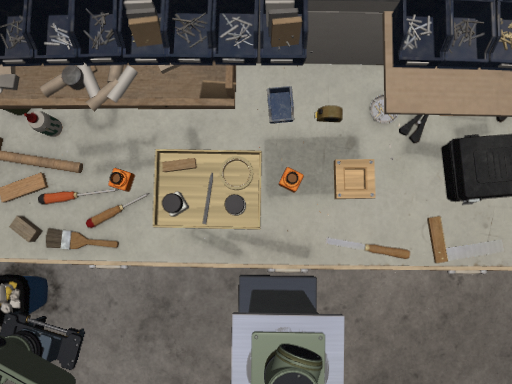

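View pics/side0.png

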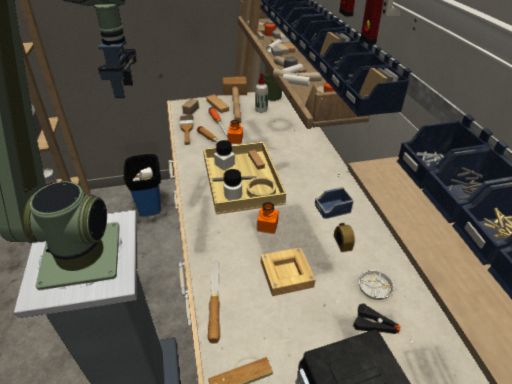

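The top view shows the wanted jar as the left one, with its cap at about (174,204) and white square corners around it. The round jar is at (235,204), the block at (355,179), and the orange look-alikes at (120,180) and (291,179). Next I'll measure the jar and the block.

```bash
python3 - <<'E'
from h import *
import pickle
f=pickle.load(open("top.pkl","rb")); g=pickle.load(open("side.pkl","rb"))
P=cloud(f); S=cloud(g)
def fit(P,uv,z0,z1,r):
    c=P[uv[1],uv[0]]; m=(P[...,2]>z0)&(P[...,2]<z1)&(np.hypot(P[...,0]-c[0],P[...,1]-c[1])<r)
    return m
def rect(p): return cv2.minAreaRect(p[:,:2].astype(np.float32))
for n,uv in (("jar",(174,204)),("round",(235,204))):
    m=fit(P,uv,84,102,35); print(n,"cap",m.sum(),np.median(P[m],0),rect(P[m]))
    v=np.argwhere(m).mean(0); print(" ray",world(f,[v[::-1]],z=93))
    c=np.nanmedian(P[m],0)
    for nm,im,Q in (("top",f["img"],P),("side",g["img"],S)):
        hsv=cv2.cvtColor(im,cv2.COLOR_BGR2HSV); w=(hsv[...,1]<40)&(hsv[...,2]>120)&(np.hypot(Q[...,0]-c[0],Q[...,1]-c[1])<48)&(Q[...,2]>20)&(Q[...,2]<75)
        if w.sum()>5:
            q=Q[w]; print(nm,"white",w.sum(),q.min(0),q.max(0))
            q5=world(f if nm=="top" else g,np.argwhere(w)[:,::-1],z=56) if nm=="top" else q
            print(rect(q5))
m=fit(P,(355,163),24,42,150)&(np.abs(P[...,1]-P[163,355,1])<75)
print("block",m.sum(),np.median(P[m],0),rect(P[m]), "z",np.median(P[m][:,2]))
b=rect(P[m])[0]; v=np.argwhere(m)
mm=(np.hypot(P[...,0]-b[0],P[...,1]-b[1])<42)&(P[...,2]<16); print("pocket",mm.sum(),rect(P[mm]),np.median(P[mm],0), P[mm][:,:2].mean(0))
big=cv2.resize(np.hstack([f["img"][150:235,148:268],f["img"][150:210,325:385].repeat(1,0) if 0 else cv2.copyMakeBorder(f["img"][152:206,328:382],0,31,0,0,cv2.BORDER_CONSTANT)]),None,fx=4.5,fy=4.5,interpolation=cv2.INTER_CUBIC); print(big.shape)
cv2.imwrite("pics/crop1.png",big)
mb=(np.hypot(S[...,0]-b[0],S[...,1]-b[1])<85)&(S[...,2]>24)&(S[...,2]<40); print("side block",rect(S[mb]),np.median(S[mb][:,2]))
bench=(np.abs(P[...,2])<12)&(abs(P[...,0]-b[0])<100)&(abs(P[...,1]-b[1])<100);print("bench z",np.median(P[bench][:,2]))
E
```

```text
jar cap 310 [457.87329706 321.14020738  93.12149675] ((458.3001708984375, 321.28570556640625), (51.71073913574219, 51.420291900634766), 76.85150909423828)
 ray [[458.07272709 320.94610381  93.        ]]
top white 49 [426.55534916 289.60338591  49.89504682] [490.53608748 333.02294938  66.15885044]
((458.8039245605469, 320.5), (51.102813720703125, 50.94877624511719), 31.63226890563965)
side white 63 [423.4040846  287.03262152  51.92869547] [487.85840514 330.51538673  62.84728702]
((455.11016845703125, 318.66815185546875), (49.16208267211914, 50.310211181640625), 37.5362434387207)
round cap 302 [457.54791329 152.44233973  92.63087596] ((457.76104736328125, 152.6511688232422), (50.92424011230469, 49.64982986450195), 30.707134246826172)
 ray [[457.77914041 152.75112152  93.        ]]
top white 8 [431.65956045 127.03425948  47.22346119] [467.84426409 159.71127352  60.78477429]
((444.7259216308594, 137.8828125), (14.752973556518555, 48.50030517578125), 48.09345245361328)
side white 57 [429.70772981 123.06638188  52.45391892] [482.22660507 157.51343402  64.80266149]
((454.54498291015625, 138.7366485595703), (30.66145896911621, 52.682533264160156), 82.13457489013672)
block 1182 [ 539.37516471 -181.03057728   31.87735212] ((599.6569213867188, -177.376220703125), (240.93153381347656, 117.64096069335938), 5.173069477081299) z 31.877352115799138
pocket 388 ((601.3507080078125, -180.33682250976562), (83.23670196533203, 75.93436431884766), 32.40557098388672) [ 613.24704687 -177.99896783    0.96630048] [ 611.02737424 -177.48545853]
(382, 783, 3)
side block ((556.2217407226562, -179.64328002929688), (70.30228424072266, 112.79640197753906), 3.292034387588501) 32.653124344256284
bench z 0.5293936276877123
```

View pics/crop1.png

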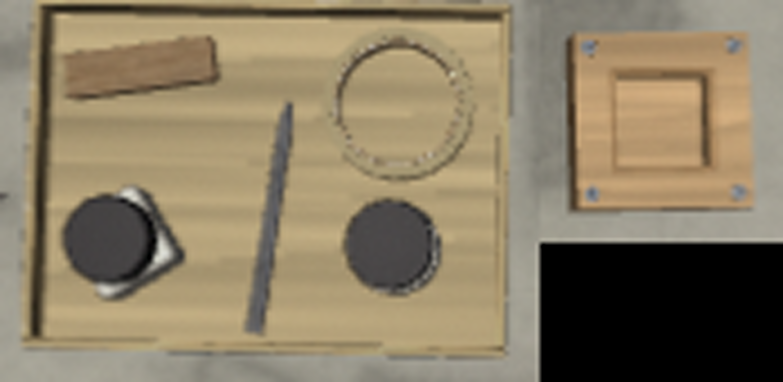

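The crop confirms it: the square body's white corners show under the left cap, turned about 30–35°, and the pocket is almost square to the world axes. I'll move above the wanted cap.

>>> arm_command:
  rows:
    - {"delta_pos":[-364,-150,30],"roll":15,"jaw":100}
    - {"delta_pos":[-364,-150,30],"roll":15,"jaw":100}
    - {"delta_pos":[-364,-150,30],"roll":15,"jaw":100}
    - {"delta_pos":[-364,-150,30],"roll":15,"jaw":100}
    - {"delta_pos":[-364,-150,30],"roll":15,"jaw":100}
    - {"delta_pos":[-364,-150,30],"roll":15,"jaw":100}
    - {"delta_pos":[-364,-150,30],"roll":15,"jaw":100}
    - {"delta_pos":[-364,-150,30],"roll":15,"jaw":100}
    - {"delta_pos":[-364,-150,30],"roll":15,"jaw":100}
    - {"delta_pos":[-364,-150,30],"roll":15,"jaw":100}
    - {"delta_pos":[-364,-150,30],"roll":15,"jaw":100}
    - {"delta_pos":[-364,-150,30],"roll":15,"jaw":100}
    - {"delta_pos":[-364,-150,30],"roll":15,"jaw":100}
    - {"delta_pos":[-364,-150,30],"roll":15,"jaw":100}
    - {"delta_pos":[-364,-150,30],"roll":15,"jaw":100}
    - {"delta_pos":[-364,-150,30],"roll":15,"jaw":100}
  squeeze: 30

```text
time_s: 1.43
ee_pos: [457.8, 321.5, 157.9]
ee_rot: [180.0, -0.0, 90.7]
force: [0.4, 0.9, -0.6]
gripper_width: 91.0
gripper_force: 0.0
```

```bash
python3 - <<'E'
from h import *
import pickle
f=pickle.load(open("top.pkl","rb")); g=pickle.load(open("side.pkl","rb"))
for n,fr in (("top",f),("side",g)):
    P=cloud(fr)
    m=(np.abs(P[...,0]-556)<75)&(np.abs(P[...,1]+179)<75)&(P[...,2]>25)&(P[...,2]<40)
    m=m.astype(np.uint8); n_,l,s,c=cv2.connectedComponentsWithStats(m); k=1+s[1:,4].argmax(); m=(l==k).astype(np.uint8)
    cs,h=cv2.findContours(m,cv2.RETR_CCOMP,cv2.CHAIN_APPROX_NONE)
    for i,c in enumerate(cs):
        if len(c)<20: continue
        q=world(fr,c.reshape(-1,2),z=32); r=cv2.minAreaRect(q[:,:2].astype(np.float32)); print(n,"hole" if h[0,i,3]>=0 else "outer",len(c),r)
s=env.state();print(s["time_s"],s["ee_pos"],s["ee_rot"],s["qpos"])
E
```

```text
top outer 153 ((536.1754760742188, -182.82537841796875), (110.16749572753906, 112.78307342529297), 0.7514845132827759)
top hole 85 ((536.734130859375, -182.93609619140625), (64.11813354492188, 65.25363159179688), 2.824760913848877)
side outer 148 ((535.534423828125, -182.22882080078125), (112.62001037597656, 114.91637420654297), 2.0734705924987793)
side hole 75 ((534.1397094726562, -182.54281616210938), (61.615970611572266, 60.516212463378906), 1.8202301263809204)
1.4333 [457.83659126 321.51222259 157.87639514] [ 1.79992445e+02 -1.13035921e-02  9.06866155e+01] [3.38968634e+01 1.80898987e+01 9.44480095e+01 5.75976023e-03
 6.74495798e+01 3.32080403e+01]
```

>>> arm_command:
  rows:
    - {"delta_pos":[0,0,30],"roll":0,"jaw":100}
    - {"delta_pos":[0,0,60],"roll":0,"jaw":100}
    - {"delta_pos":[0,0,85],"roll":0,"jaw":100}
    - {"delta_pos":[0,0,97],"roll":0,"jaw":100}
    - {"delta_pos":[0,0,97],"roll":0,"jaw":100}
    - {"delta_pos":[0,0,97],"roll":0,"jaw":40}
    - {"delta_pos":[0,0,97],"roll":0,"jaw":40}
    - {"delta_pos":[0,0,97],"roll":0,"jaw":40}
    - {"delta_pos":[0,0,97],"roll":0,"jaw":40}
    - {"delta_pos":[0,0,97],"roll":0,"jaw":40}
    - {"delta_pos":[0,0,97],"roll":0,"jaw":40}
    - {"delta_pos":[0,0,97],"roll":0,"jaw":40}
    - {"delta_pos":[0,0,97],"roll":0,"jaw":40}
    - {"delta_pos":[0,0,97],"roll":0,"jaw":40}
    - {"delta_pos":[0,0,97],"roll":0,"jaw":40}
  squeeze: 35

```text
time_s: 2.68
ee_pos: [458.3, 321.1, 61.2]
ee_rot: [-180.0, -0.0, 90.6]
force: [-1.7, 0.1, 4.8]
gripper_width: 53.0
gripper_force: 35.0
```

>>> arm_command:
  rows:
    - {"delta_pos":[0,0,-10],"roll":0,"jaw":40}
    - {"delta_pos":[0,0,-30],"roll":0,"jaw":40}
    - {"delta_pos":[0,0,-60],"roll":0,"jaw":40}
    - {"delta_pos":[0,0,-90],"roll":0,"jaw":40}
    - {"delta_pos":[0,0,-120],"roll":0,"jaw":40}
    - {"delta_pos":[0,0,-130],"roll":0,"jaw":40}
    - {"delta_pos":[0,0,-130],"roll":0,"jaw":40}
    - {"delta_pos":[0,0,-130],"roll":0,"jaw":40}
    - {"delta_pos":[0,0,-130],"roll":0,"jaw":40}

```text
time_s: 3.43
ee_pos: [457.2, 320.0, 188.3]
ee_rot: [-179.8, 0.2, 90.6]
force: [-0.4, 0.5, -3.4]
gripper_width: 52.7
gripper_force: 35.0
```

```bash
python3 - <<'E'
from h import *
import pickle
fs={n:env.grab_frame(n) for n in ("top","side")}
pickle.dump(fs,open("lift.pkl","wb"))
s=env.state(); e=s["ee_pos"]; print(e,s["ee_rot"],s["gripper_width"],s["force"])
for n,f in fs.items():
    c,_=cv2.projectPoints(np.array([[e[0],e[1],e[2]-25]]),cv2.Rodrigues(np.array(f["R"]))[0],np.array(f["t"]),K(f),np.array(f["dist"]))
    u,v=c.ravel().astype(int); print(n,u,v)
    a=f["img"][max(0,v-40):v+40,max(0,u-50):u+50]; cv2.imwrite(f"pics/l_{n}.png",cv2.resize(a,None,fx=4,fy=4,interpolation=cv2.INTER_CUBIC))
S=cloud(fs["side"]); m=(np.hypot(S[...,0]-e[0],S[...,1]-e[1])<45)&(S[...,2]<e[2]-8)&(S[...,2]>e[2]-48)
q=S[m]; print(m.sum(),q.min(0),q.max(0),cv2.minAreaRect(q[:,:2].astype(np.float32)))
im=np.hstack([cv2.imread(f"pics/l_{n}.png") for n in ("top","side")]); cv2.imwrite("pics/lift.png",im)
E
```

```text
[457.31974106 320.1591827  188.33305147] [-1.79778985e+02  1.45538590e-01  9.05735056e+01] 52.63840273631072 [ 0.745268    1.22563164 -3.68508812]
top 165 201
side 222 126
234 [419.08412291 283.77863721 140.54703415] [488.26157218 333.39364453 180.15941023] ((449.6451721191406, 304.9090270996094), (41.35230255126953, 70.38174438476562), 76.14842987060547)
```

View pics/lift.png

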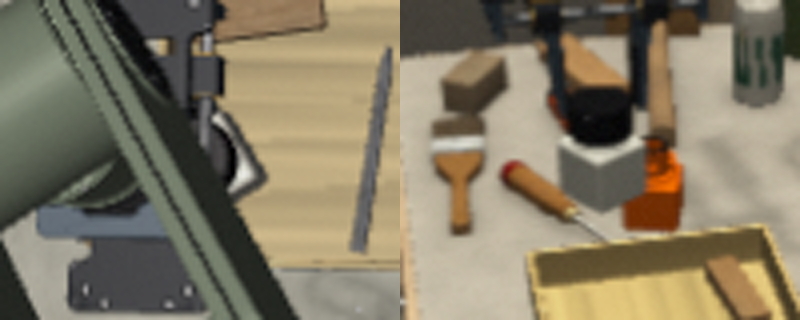

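The jar hangs level from its cap, with one vertical edge facing the side camera. I'll carry it over the block and turn it about 30° clockwise.

>>> arm_command:
  rows:
    - {"delta_pos":[-15,2,0],"roll":0.4,"jaw":40}
    - {"delta_pos":[-45,6,0],"roll":0.8,"jaw":40}
    - {"delta_pos":[-80,12,0],"roll":1.2,"jaw":40}
    - {"delta_pos":[-115,17,0],"roll":1.6,"jaw":40}
    - {"delta_pos":[-150,22,0],"roll":2,"jaw":40}
    - {"delta_pos":[-185,27,0],"roll":2.4,"jaw":40}
    - {"delta_pos":[-220,32,0],"roll":2.8,"jaw":40}
    - {"delta_pos":[-255,37,0],"roll":3.2,"jaw":40}
    - {"delta_pos":[-290,42,0],"roll":3.6,"jaw":40}
    - {"delta_pos":[-325,47,0],"roll":4,"jaw":40}
    - {"delta_pos":[-360,52,0],"roll":4.4,"jaw":40}
    - {"delta_pos":[-395,57,0],"roll":4.8,"jaw":40}
    - {"delta_pos":[-430,62,0],"roll":5.2,"jaw":40}
    - {"delta_pos":[-460,67,0],"roll":5.6,"jaw":40}
    - {"delta_pos":[-485,71,0],"roll":6,"jaw":40}
    - {"delta_pos":[-504,73,0],"roll":6,"jaw":40}
    - {"delta_pos":[-504,73,0],"roll":6,"jaw":40}
    - {"delta_pos":[-504,73,0],"roll":6,"jaw":40}
    - {"delta_pos":[-504,73,0],"roll":6,"jaw":40}
    - {"delta_pos":[-504,73,0],"roll":6,"jaw":40}

```text
time_s: 5.2
ee_pos: [535.9, -181.5, 190.3]
ee_rot: [-179.9, -0.0, 60.6]
force: [0.4, -0.4, -3.6]
gripper_width: 52.9
gripper_force: 35.0
```

```bash
cat > look.py <<'E'
from h import *
import sys
fs={n:env.grab_frame(n) for n in ("top","side")}
s=env.state(); e=s["ee_pos"]; print(s["time_s"],e,s["ee_rot"],s["gripper_width"],s["force"],s["qpos"])
ims=[]
for n,f in fs.items():
    c,_=cv2.projectPoints(np.array([[e[0],e[1],e[2]-25]]),cv2.Rodrigues(np.array(f["R"]))[0],np.array(f["t"]),K(f),np.array(f["dist"]))
    u,v=c.ravel().astype(int)
    a=f["img"][v-48:v+48,u-50:u+50]; ims.append(cv2.resize(a,None,fx=4,fy=4,interpolation=cv2.INTER_CUBIC))
cv2.imwrite(f"pics/{sys.argv[1]}.png",np.hstack(ims))
for n,lo,hi in (("side",e[2]-50,e[2]-10),("top",e[2]-50,e[2])):
    f=fs[n];S=cloud(f); w=f["img"].min(-1).astype(int); w=(f["img"].max(-1).astype(int)-w<25)&(w>70)
    m=w&(np.hypot(S[...,0]-e[0],S[...,1]-e[1])<48)&(S[...,2]<hi)&(S[...,2]>lo)
    q=S[m]
    if len(q)<20: print(n,len(q)); continue
    r=cv2.minAreaRect(q[:,:2].astype(np.float32)); print(n,m.sum(),q.min(0),q.max(0),r)
    if n=="side":
        # face plane toward -y: direction from points near the most -y side
        a=np.polyfit(q[:,0],q[:,1],1)
        for _ in range(5):
            k=np.abs(q[:,1]-np.polyval(a,q[:,0]))<3; a=np.polyfit(q[k,0],q[k,1],1)
        print("face angle",np.degrees(np.arctan(a[0])),k.sum(),"face y at tcp x",np.polyval(a,e[0]),"x ext",np.percentile(q[k,0],[1,99]))
E
python3 look.py over
```

```text
5.3 [ 536.2074052  -181.44238171  190.66957986] [-1.79975140e+02 -5.01340056e-03  6.06336882e+01] 52.58252358783453 [ 0.27084137 -0.02283188 -3.1590266 ] [-1.98646911e+01  1.74177910e+01  9.05241872e+01  9.50958094e-03
  7.20817129e+01  9.49869204e+00]
side 331 [ 506.79774003 -208.45912495  141.38566712] [ 561.63819516 -160.84235952  180.66331426] ((524.0487670898438, -195.5800323486328), (35.478416442871094, 68.31277465820312), 51.852176666259766)
face angle 0.46263183872016533 252 face y at tcp x -205.62431786360554 x ext [508.42537888 560.02076597]
top 48 [ 513.86295394 -169.12981488  141.26202475] [ 561.47728757 -153.69863733  187.09003248] ((538.8627319335938, -158.03158569335938), (14.396883010864258, 48.281471252441406), 80.4641342163086)
```

View pics/over.png

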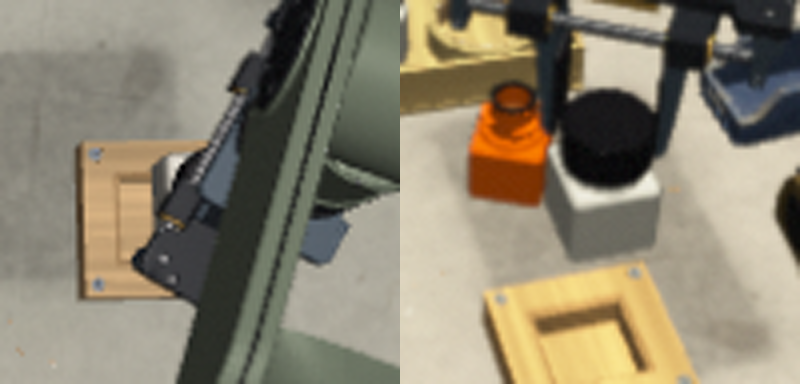

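The side view shows the jar hanging above and slightly left of the pocket, nearly aligned with it. I'll take one refinement of yaw and tilt from the line and plane fits.

```bash
python3 - <<'E'
from h import *
import pickle
def line(p):  # angle of point set by robust fit
    vx,vy,x,y=cv2.fitLine(p.astype(np.float32),cv2.DIST_HUBER,0,.01,.01).ravel(); return (np.degrees(np.arctan2(vy,vx))+45)%90-45
for n in("top","side"):
    f=pickle.load(open(n+".pkl","rb")); P=cloud(f)
    m=((np.abs(P[...,0]-536)<75)&(np.abs(P[...,1]+182)<75)&(P[...,2]>25)&(P[...,2]<40)).astype(np.uint8)
    cs,h=cv2.findContours(m,cv2.RETR_CCOMP,cv2.CHAIN_APPROX_NONE)
    for i,c in enumerate(cs):
        if len(c)<40: continue
        q=world(f,c.reshape(-1,2),z=32)[:,:2]; r=cv2.minAreaRect(q.astype(np.float32)); d=q-np.array(r[0]); H=np.mean(r[1])/2
        out=[]
        for ax in(0,1):
            for sg in(1,-1):
                k=(sg*d[:,ax]>H-5)&(abs(d[:,1-ax])<H-8)
                out.append((k.sum(),round(float(line(q[k])),2),round(float(q[k][:,ax].mean()),1)))
        print(n,out)
f=env.grab_frame("side"); e=env.state()["ee_pos"]; S=cloud(f); im=f["img"].astype(int)
w=(im.max(-1)-im.min(-1)<25)&(im.min(-1)>70)&(np.abs(S[...,0]-e[0])<24)&(np.hypot(S[...,0]-e[0],S[...,1]-e[1])<48)&(S[...,2]<e[2]-14)&(S[...,2]>e[2]-50)
q=S[w]; q=q[q[:,1]<np.median(q[:,1])+4]; A=np.c_[q[:,0]-e[0],q[:,2]-e[2]+30,np.ones(len(q))]
s=np.linalg.lstsq(A,q[:,1],rcond=None)[0]; print("jar face yaw",np.degrees(s[0]),"tilt",np.degrees(s[1]),"y",s[2],len(q),np.std(q[:,1]-A@s))
v,u=np.nonzero(w); print(env.state()["force"],env.state()["torque"])
E
```

```text
top [(np.int64(34), 0.75, 591.2), (np.int64(34), 2.74, 482.9), (np.int64(34), 2.04, -128.2), (np.int64(34), 1.81, -237.8)]
top [(np.int64(17), 0.73, 565.9), (np.int64(17), 0.69, 506.4), (np.int64(17), -0.19, -151.7), (np.int64(17), 3.0, -212.6)]
side [(np.int64(29), 2.63, 590.4), (np.int64(30), 1.95, 480.0), (np.int64(35), 1.63, -126.4), (np.int64(38), 1.53, -237.7)]
side [(np.int64(13), 3.02, 563.9), (np.int64(14), 2.79, 504.6), (np.int64(11), 2.91, -155.0), (np.int64(18), 0.93, -211.2)]
jar face yaw 2.3428443236768826 tilt 0.021017618470027675 y -205.82756095697147 210 1.0215347366101633
[-0.45410195  0.18609284 -3.41068948] [-0.10132958  0.08262321  0.07014121]
```

>>> arm_command:
  rows:
    - {"delta_pos":[-1.4,0.6,20],"roll":0,"jaw":40}
    - {"delta_pos":[-1.4,0.6,45],"roll":0,"jaw":40}
    - {"delta_pos":[-1.4,0.6,70],"roll":0,"jaw":40}
    - {"delta_pos":[-1.4,0.6,85],"roll":0,"jaw":40}
    - {"delta_pos":[-1.4,0.6,92],"roll":0,"jaw":40}
    - {"delta_pos":[-1.4,0.6,96],"roll":0,"jaw":40}
    - {"delta_pos":[-1.4,0.6,99],"roll":0,"jaw":40}
    - {"delta_pos":[-1.4,0.6,102],"roll":0,"jaw":40}
    - {"delta_pos":[-1.4,0.6,105],"roll":0,"jaw":40}
    - {"delta_pos":[-1.4,0.6,108],"roll":0,"jaw":40}
    - {"delta_pos":[-1.4,0.6,110],"roll":0,"jaw":40}
    - {"delta_pos":[-1.4,0.6,110],"roll":0,"jaw":40}
    - {"delta_pos":[-1.4,0.6,110],"roll":0,"jaw":40}

```text
time_s: 6.43
ee_pos: [536.3, -183.9, 80.8]
ee_rot: [180.0, -0.0, 60.6]
force: [-0.3, -0.3, -3.5]
gripper_width: 52.6
gripper_force: 35.0
```

>>> arm_command:
  rows:
    - {"delta_pos":[0,0,3],"roll":0,"jaw":40}
    - {"delta_pos":[0,0,6],"roll":0,"jaw":40}
    - {"delta_pos":[0,0,9],"roll":0,"jaw":40}
    - {"delta_pos":[0,0,12],"roll":0,"jaw":40}
    - {"delta_pos":[0,0,14],"roll":0,"jaw":40}
    - {"delta_pos":[0,0,16],"roll":0,"jaw":40}
    - {"delta_pos":[0,0,17],"roll":0,"jaw":40}
    - {"delta_pos":[0,0,18],"roll":0,"jaw":40}
    - {"delta_pos":[0,0,18],"roll":0,"jaw":40}
    - {"delta_pos":[0,0,18],"roll":0,"jaw":40}

```text
time_s: 7.27
ee_pos: [536.2, -183.7, 63.4]
ee_rot: [180.0, -0.0, 60.6]
force: [-2.4, 1.9, 4.1]
gripper_width: 52.8
gripper_force: 35.0
```

Seated, with contact force at the expected height. Now I'll raise the grip force and start turning anticlockwise.

>>> arm_command:
  rows:
    - {"delta_pos":[0,0,0],"roll":0,"jaw":40}
    - {"delta_pos":[0,0,0],"roll":0,"jaw":40}
    - {"delta_pos":[0,0,0],"roll":-0.6,"jaw":40}
    - {"delta_pos":[0,0,0],"roll":-1.2,"jaw":40}
    - {"delta_pos":[0,0,-0.2],"roll":-1.8,"jaw":40}
    - {"delta_pos":[0,0,-0.4],"roll":-2.4,"jaw":40}
    - {"delta_pos":[0,0,-0.5],"roll":-3,"jaw":40}
    - {"delta_pos":[0,0,-0.6],"roll":-3.6,"jaw":40}
    - {"delta_pos":[0,0,-0.8],"roll":-4.2,"jaw":40}
    - {"delta_pos":[0,0,-0.9],"roll":-5,"jaw":40}
    - {"delta_pos":[0,0,-0.9],"roll":-5,"jaw":40}
  squeeze: 50

```text
time_s: 8.18
ee_pos: [537.7, -183.9, 64.1]
ee_rot: [179.8, 0.0, 85.6]
force: [0.6, 1.6, 1.9]
gripper_width: 52.3
gripper_force: 50.0
```

```bash
python3 -c "
from workcell import env; s=env.state(); print(s['time_s'],s['ee_pos'],s['ee_rot'],s['force'],s['torque'],s['effort'][5],s['qpos'])"; python3 look.py turn1
```

```text
8.1833 [ 537.67755821 -183.92490079   64.06364701] [1.79819345e+02 2.07170530e-03 8.56241320e+01] [0.55726057 1.61276068 1.87549349] [ 0.15640316 -0.14086024  0.05031185] -0.4070539679378271 [-2.00738624e+01  2.36401411e+01  1.00782339e+02  5.69567228e-02
  5.54030552e+01 -1.57302663e+01]
8.2833 [ 537.71530682 -184.03758065   64.05309547] [1.79819497e+02 1.88235578e-02 8.54817748e+01] 52.185394884032156 [1.07471536 1.64861486 1.45796008] [-2.00726457e+01  2.36444312e+01  1.00776798e+02  3.67721778e-02
  5.53998366e+01 -1.55752839e+01]
side 149 [ 507.1915443  -209.59563126   26.79617987] [ 559.61493479 -166.11424156   53.59295681] ((525.2639770507812, -197.91302490234375), (31.30583953857422, 65.08172607421875), 53.97237014770508)
face angle -6.0411330588414724 62 face y at tcp x -204.82238840272893 x ext [509.8319824  559.50451122]
top 74 [ 509.65807032 -167.09481243   15.07704346] [ 560.0097989  -154.16643614   62.4368315 ] ((534.8211059570312, -160.59547424316406), (50.332672119140625, 12.300880432128906), 0.8029711842536926)
```

View pics/turn1.png

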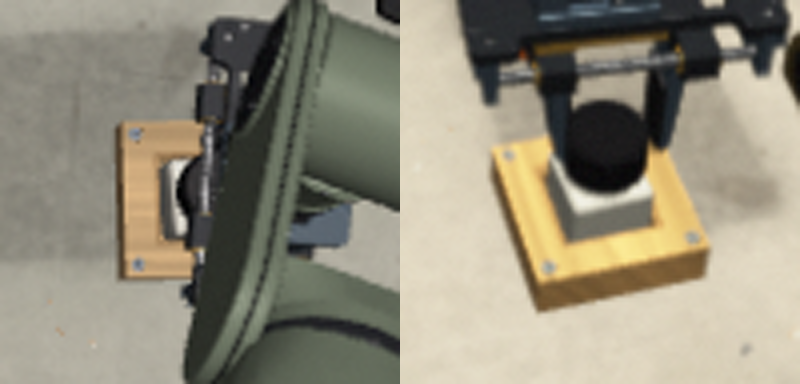

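The jar sits upright in the pocket and doesn't turn with the cap, and the torque reading shows the thread resisting. I'll continue to about 87° in total, following the rise.

>>> arm_command:
  rows:
    - {"delta_pos":[0,0,-0.2],"roll":-0.8,"jaw":40}
    - {"delta_pos":[0,0,-0.3],"roll":-1.6,"jaw":40}
    - {"delta_pos":[0,0,-0.4],"roll":-2.4,"jaw":40}
    - {"delta_pos":[0,0,-0.6],"roll":-3.2,"jaw":40}
    - {"delta_pos":[0,0,-0.8],"roll":-4,"jaw":40}
    - {"delta_pos":[0,0,-0.9],"roll":-4.8,"jaw":40}
    - {"delta_pos":[0,0,-1],"roll":-5.6,"jaw":40}
    - {"delta_pos":[0,0,-1.1],"roll":-6.4,"jaw":40}
    - {"delta_pos":[0,0,-1.2],"roll":-7.2,"jaw":40}
    - {"delta_pos":[0,0,-1.2],"roll":-8,"jaw":40}
    - {"delta_pos":[0,0,-1.2],"roll":-8.8,"jaw":40}
    - {"delta_pos":[0,0,-1.2],"roll":-9.6,"jaw":40}
    - {"delta_pos":[0,0,-1.2],"roll":-10.4,"jaw":40}
    - {"delta_pos":[0,0,-1.2],"roll":-11.2,"jaw":40}
    - {"delta_pos":[0,0,-1.2],"roll":-12,"jaw":40}
    - {"delta_pos":[0,0,-1.2],"roll":-12.4,"jaw":40}
    - {"delta_pos":[0,0,-1.2],"roll":-12.4,"jaw":40}
    - {"delta_pos":[0,0,-1.2],"roll":-12.4,"jaw":40}

```text
time_s: 9.78
ee_pos: [537.2, -184.5, 65.2]
ee_rot: [180.0, 0.1, 147.5]
force: [1.4, -0.4, 2.6]
gripper_width: 52.3
gripper_force: 50.0
```

```bash
python3 -c "
from workcell import env; s=env.state(); print(s['time_s'],s['ee_pos'],s['ee_rot'],s['force'],s['torque'],s['effort'][5],s['qpos'])"; python3 look.py turn2
```

```text
9.7833 [ 537.22853784 -184.50360846   65.17145784] [1.79998622e+02 1.38055284e-01 1.47480472e+02] [ 1.4370989  -0.43821292  2.63185458] [-0.15798378 -0.25760763 -0.02195192] -0.026131056365557015 [-2.00963080e+01  2.35739363e+01  1.00703643e+02 -3.43696351e-02
  5.55873061e+01 -7.75573914e+01]
9.8833 [ 537.16877177 -184.45016428   65.19111247] [1.79997604e+02 1.30601030e-01 1.47512571e+02] 52.70507229128542 [ 2.30000299 -1.01365279  3.7229841 ] [-2.00950153e+01  2.35703808e+01  1.00706318e+02 -3.11340832e-02
  5.55952328e+01 -7.75900255e+01]
side 164 [ 507.08437069 -210.39112691   27.10802529] [ 560.81530574 -166.34844953   55.17041325] ((525.2874755859375, -197.64349365234375), (31.3293399810791, 64.90738677978516), 55.48909378051758)
face angle -8.213278559670362 65 face y at tcp x -204.17673562728586 x ext [509.44460771 557.4396936 ]
top 53 [ 509.48180442 -184.01418476   25.89265715] [ 534.65912263 -155.92709789   63.96760535] ((516.770751953125, -164.80145263671875), (37.53599548339844, 16.327342987060547), 46.33205032348633)
```

View pics/turn2.png

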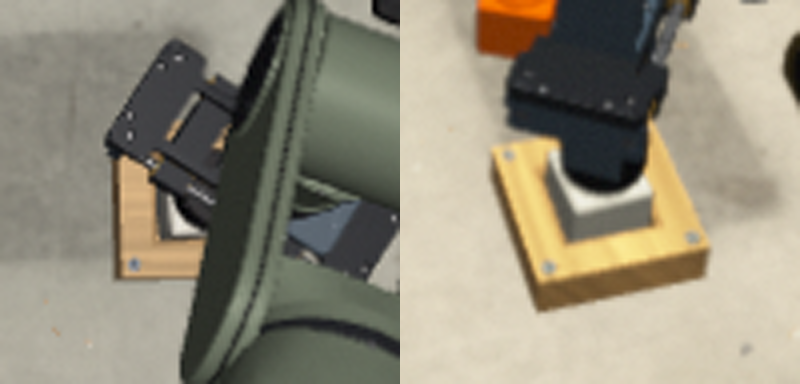

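The torque has dropped to nearly zero, so the threads are free. The jar is still seated. I'll lift a little and check the force.

>>> arm_command:
  rows:
    - {"delta_pos":[0,0,-1],"roll":0,"jaw":40}
    - {"delta_pos":[0,0,-2],"roll":0,"jaw":40}
    - {"delta_pos":[0,0,-3],"roll":0,"jaw":40}
    - {"delta_pos":[0,0,-4],"roll":0,"jaw":40}
    - {"delta_pos":[0,0,-5],"roll":0,"jaw":40}
    - {"delta_pos":[0,0,-6],"roll":0,"jaw":40}
    - {"delta_pos":[0,0,-6],"roll":0,"jaw":40}

```text
time_s: 10.47
ee_pos: [536.3, -183.8, 71.0]
ee_rot: [180.0, 0.0, 147.6]
force: [0.6, 0.0, -0.3]
gripper_width: 52.3
gripper_force: 50.0
```

>>> arm_command:
  rows:
    - {"delta_pos":[0,0,-3],"roll":0,"jaw":40}
    - {"delta_pos":[0,0,-7],"roll":0,"jaw":40}
    - {"delta_pos":[0,0,-11],"roll":0,"jaw":40}
    - {"delta_pos":[0,0,-15],"roll":0,"jaw":40}
    - {"delta_pos":[0,0,-19],"roll":0,"jaw":40}
    - {"delta_pos":[0,0,-23],"roll":0,"jaw":40}
    - {"delta_pos":[0,0,-27],"roll":0,"jaw":40}
    - {"delta_pos":[0,0,-31],"roll":0,"jaw":40}
    - {"delta_pos":[0,0,-34],"roll":0,"jaw":40}
    - {"delta_pos":[0,0,-34],"roll":0,"jaw":40}
    - {"delta_pos":[0,0,-34],"roll":0,"jaw":40}
    - {"delta_pos":[0,0,-34],"roll":0,"jaw":40}
    - {"delta_pos":[0,0,-34],"roll":0,"jaw":40}
    - {"delta_pos":[0,0,-34],"roll":0,"jaw":40}

```text
time_s: 11.63
ee_pos: [536.1, -183.8, 104.5]
ee_rot: [-180.0, -0.0, 147.6]
force: [0.1, -0.8, -0.6]
gripper_width: 52.5
gripper_force: 50.0
```

```bash
python3 look.py end
```

```text
11.7333 [ 536.16596236 -183.78100525  104.60883114] [-1.79998856e+02 -2.65232180e-02  1.47573061e+02] 52.52817880936429 [-0.25066487 -0.14903352  0.01906771] [-2.00856224e+01  2.13001741e+01  9.78620904e+01  5.21103862e-03
  6.08638904e+01 -7.76612218e+01]
side 301 [ 508.26821496 -210.66202487   54.66977701] [ 559.99812941 -161.12271592   93.49836244] ((533.7971801757812, -183.99078369140625), (49.799373626708984, 49.51563262939453), 4.988065242767334)
face angle -15.67771364839158 101 face y at tcp x -196.93866855069348 x ext [510.52946051 558.39690035]
top 78 [ 508.98092811 -190.87207818   55.00554348] [ 542.78659568 -155.91967564   78.12248939] ((520.0322265625, -167.0229949951172), (44.37309265136719, 22.993850708007812), 45.23863983154297)
```

View pics/end.png

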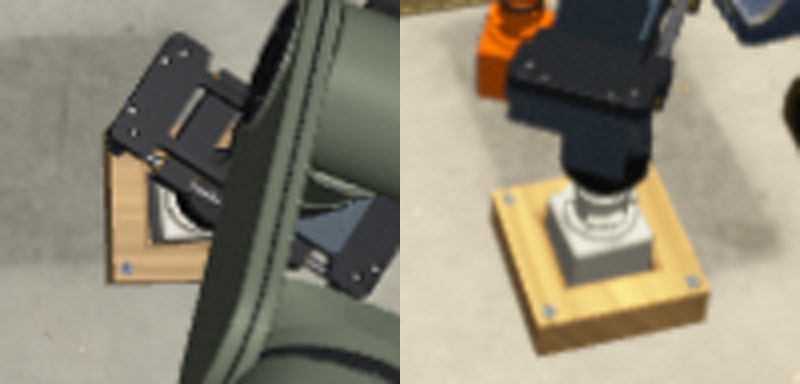

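The cap is held level above the open neck, and the jar is still seated in the block. Handing in.

```bash
python3 -c "
from workcell import env; print(env.job_done())"
```

```text
the job is handed in; nothing more can be done
None
```

I handed the job in at about 12 s: the square jar is seated in the block, its cap was unscrewed about 80° anticlockwise, and the gripper holds it level about 12 mm above the seal (17 mm above the rim); the round jar was left standing in the crate.

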